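# Lock the bayonet bowl into the air filter head

## Task

Refit the bowl of the air-line filter: take the bowl with the blue grip bar, lower it straight down into the filter head that is screwed upside down on the board, with its two lugs through the two notches, and turn it clockwise (seen from above) as far as it will go, so that the lugs lock under the rim and the bar lies in line with the two brass pipe stubs. Let go of it there. Leave the bowl with the orange bar standing where it is.

Things in the scene. Friction and masses are not known exactly. Their poses are not given: they have to be found in the camera images.
- filter_bowl: Loose aluminium cup, 50 mm diameter, 66 tall, mouth down, 0.18-0.35 kg. On top a BLUE bar: 50 along x, 14 wide (y), 66 to 98 mm above the underside; grip its long sides from above. Near the foot two lugs along +x and -x, in line with the bar: out to 40 mm from the axis, 14 wide, 2 to 10 mm above the underside. Origin: centre of underside, z up. A half turn about z makes no difference.
- filter_head: Fixed round mount, 102 mm wide, on a 200 (x) x 130 x 12 mm board. Origin: on its axis, at bench height; z up. Flat floor 18 mm up, where the bowl stands. Blue rim 32 to 40 mm up, opening radius 31 mm, two notches. Under it a groove of radius 46. Brass stubs along +x and -x, to 90 mm out, 36 high. Locked: bar along x, as the white marks; stops 4 degrees beyond. Only friction resists turning.
- notch (a point): Middle of one of the two notches in the blue rim of filter_head, at the rim's top: 40 mm from the head's axis, 40 mm up, 70 degrees counter-clockwise (from above) from the head's +x; the other faces it. 26 mm wide at the opening, wider outward; the 14 mm lugs enter within about 9 degrees. From there the bowl, on or within 3 mm of the floor, turns 70 degrees clockwise to lock; not the other way.
- oiler_bowl: Bystander: a loose bowl of the same size and shape as filter_bowl but with an ORANGE grip bar and no lugs. Origin: centre of the underside, z up. Must stay where it stands.
There are look-alikes about, which are no part of the job. Leave any green look-alike of the filter_bowl alone.

How it is judged:
By the outcome, as a careful person would: the job done as asked, in the order asked, and still so for the second after the job is handed in, with the robot touching nothing.
It also fails if it takes over 48 s, if anything falls off the work surface, if the arm or the gripper's body presses on something with over 40 N, if the wrist force passes 120 N, or if a joint passes its speed limit or range.

## Robot

A 6-joint arm with a two-finger parallel gripper is mounted at the origin on a cart in front of the work surface, level with it; the furniture and walls round the work are solid. World frame = base frame: x ahead of the robot, y to its left, z up, the work surface at z = 0. Lengths are in m, angles in rad, forces in N, time in s.
With the tool pointing down it reaches from about 0.3 to 0.875 m from the base axis. Payload 6.4 kg.
Tool frame: the origin (TCP) lies at the very end of the fingers, on their centre line; the grasp point (between the pads) lies 19 mm behind it; z points along the fingers, y is the line along which they close (so a half turn about z gives the same grasp; the last joint's range is limited). The gripper opens to 85 mm and grips with 20 to 120 N. Pads are 22 mm wide; open, the fingers measure 114 mm over their backs; the gripper's body (76 mm by 85 mm) begins 54 mm behind the grasp point. The pads swing forward as they close: fully open they stand 13 mm farther back than shut.
Start: joints at [-0.206, 0.181, 1.607, -0, 1.354, -0.206], TCP at [0.575, 0, 0.231] pointing down, gripper open.
Joint ranges: [-2.99, 2.99], [-0.89, 2.07], [0.3, 2.58], [-1.14, 4.28], [0, 2.63], [-3.12, 3.12]. Speed limits (rad/s): [2.57, 2.57, 3.01, 3.14, 3.14, 3.14].

## Interface

Orientations are given as a unit quaternion [w, x, y, z].
In Python, from bench import * gives the robot as it stands. The module is installed in compiled form; this text tells all that it offers.
- The arm moves only by the tool arm_command, never from a script. Its arguments are lists of equal length, an entry for each row: "dp": the shift along the tool's x, y, z in units of 0.25 m (1.0 is 0.25 m), a list of three; "turn": the turn, a rotation vector about the tool's x, y, z in units of 30 degrees (1.0 is 30 degrees), a list of three; "jaw": the opening, from 0 (shut) to 1 (fully open). A call has 1 to 5 rows; each row is the pose to reach, as a shift and turn from the pose commanded when the call began, along the tool's axes at that moment; what a row does not reach only later rows make up. A row lasts 1/8 s, in which the tool goes at most 62.5 mm and 10.7 degrees, less where a joint would pass 70% of its speed; a pose out of reach is approached as far as the arm can. A call with a number of a shift or a turn outside -1 to 1 is refused whole. A call with a gripper value outside its range is refused whole. The fingers move at their own pace and stop on an object; the grip force is fixed at half the most. Time passes only in rows, so rows that repeat a pose let the fingers close. It gives the time, the measured TCP pose, the force, the opening and the grip force at its end, in the units of the state.
- get_obs(): the state, without advancing time (a new reading comes with each control period).
- camera(name): name is "scene" or "side" or "wrist"; returns the picture (480x640x3 uint8, blue, green, red); there is no depth.
- get_calibration(name): a dict with "camera_matrix" (3x3 intrinsics, pixels), "R" (3x3) and "t" (3): a world point X has camera coordinates R X + t; the wrist camera has in their place "mount" (4x4, takes a point from camera to tool coordinates, whose origin is the TCP and whose axes are the flange's). Camera axes: x right, y down, z forward; pixel columns grow to the right and rows downward; lengths in m; the calibration is good to about 2 mm. A picture is of the moment at which its call begins: read the wrist's pose just before it. get_calibration takes no time and is no camera call.
- hand_in(): hands the job in; it is judged then, once.
The state is a dict: "time_s": time; "q": joint angles; "dq": joint speeds; "joint_efforts": joint torques, N m; "eef_pos": TCP position; "eef_rot": TCP orientation; "wrist_force": force on the tool from outside, world axes, zero at the start; "torque": the same for the moment, N m; "opening": opening from 0.0 (shut) to 1.0 (fully open); "grasp_force": force on a finger pad.
Only numpy, scipy, OpenCV 4.12 (cv2) and the standard library are available. Lean on these libraries where they do the work, as an engineer would, in place of code of your own. Each camera call takes 0.05 s, during which the arm holds its last target. There are 200 camera calls.

## Working session

There is one attempt and no reset: what is moved stays moved. The work goes in short steps, Python scripts to look and compute and a tool call to move; the robot and the scene stay as the last step left them, time stands still between calls to the robot, and variables do not carry over. Pictures are saved under pics/ and viewed, at most 10 in all, crops included, and the job is handed in when it is done.

Besides the shell and the picture viewer there is one more tool, called after "Emit:" as name(argument=value, ...), one argument or row to a line, values as JSON. arm_command: Moves the arm, as the interface text tells. Its arguments: {"type":"object","properties":{"dp":{"type":"array"},"turn":{"type":"array"},"jaw":{"type":"array"}},"required":["dp","turn","jaw"]}

```bash
mkdir -p pics; python3 - <<'E'
from bench import *
import cv2
o=get_obs(); print(o)
for n in("scene","side"):
    cv2.imwrite(f"pics/{n}1.png",camera(n)); c=get_calibration(n); print(n,c)
print(get_calibration("wrist"))
E
```

```text
{'time_s': 0.0, 'q': array([-2.06290530e-01,  1.81554503e-01,  1.60800737e+00, -3.42025161e-07,
        1.35379211e+00, -2.06319486e-01]), 'dq': array([ 0.00061167, -0.00122435,  0.00078964,  0.00132235, -0.00022945,
        0.00187488]), 'joint_efforts': array([ 3.41415571e-04, -4.44869328e+01, -3.51340663e+01, -2.51131587e-04,
        9.11703974e-03,  3.43231875e-05]), 'eef_pos': array([5.74449072e-01, 1.38133106e-04, 2.30376891e-01]), 'eef_rot': array([-7.36985827e-04,  7.07096243e-01,  7.07116771e-01, -4.82094713e-04]), 'wrist_force': array([ 0.32663885,  0.46829647, -0.02493005]), 'torque': array([ 0.01865234, -0.06388027,  0.0112231 ]), 'grasp_force': 0.0, 'opening': 1.0015903790178533}
scene {'camera_matrix': array([[622.48577964,   0.        , 311.87124124],
       [  0.        , 622.48577964, 246.57101557],
       [  0.        ,   0.        ,   1.        ]]), 'R': array([[ 0.88072222, -0.47351371,  0.01063656],
       [-0.35491909, -0.67467721, -0.64718088],
       [ 0.31362526,  0.56621147, -0.76226227]]), 't': array([-0.50179834,  0.11078923,  1.00754576])}
side {'camera_m
[... 190 characters left out ...]
0.03383276,  0.00312763],
       [ 0.02034426, -0.52215281, -0.85260926],
       [-0.02721302,  0.85218061, -0.52253962]]), 't': array([-0.46366879, -0.03312024,  1.29982862])}
{'camera_matrix': array([[391.21654193,   0.        , 319.56575875],
       [  0.        , 391.21654193, 240.91446412],
       [  0.        ,   0.        ,   1.        ]]), 'mount': array([[ 6.76937525e-04, -9.47253758e-01, -3.20483789e-01,
         8.29896263e-02],
       [ 9.99999610e-01,  8.22764071e-04, -3.19607730e-04,
        -3.58509085e-04],
       [ 5.66432170e-04, -3.20483448e-01,  9.47253946e-01,
        -1.43155573e-01],
       [ 0.00000000e+00,  0.00000000e+00,  0.00000000e+00,
         1.00000000e+00]])}
```

View pics/scene1.png

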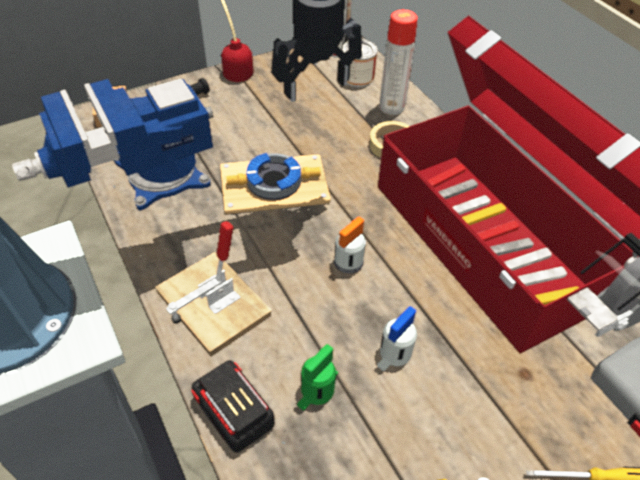

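View pics/side1.png

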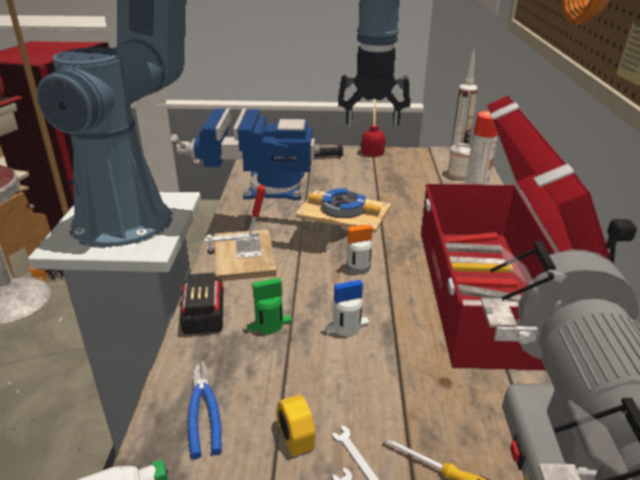

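The scene shows three bowls: blue bar at scene (398,338) / side (348,308), orange at (350,248) / (359,248), green at (318,378) / (267,305). Only the first has a blue bar on an aluminium body, so I take it as the filter_bowl. The head is at scene (274,178) / side (344,203). I'll confirm in a crop and measure.

```bash
cat > h.py <<'E'
from bench import *
import numpy as np, cv2
from scipy.spatial.transform import Rotation as Rot
def Tw():
    o=get_obs(); w,x,y,z=o['eef_rot']; T=np.eye(4); T[:3,:3]=Rot.from_quat([x,y,z,w]).as_matrix(); T[:3,3]=o['eef_pos']; return T
def cam(n,T=None):
    c=get_calibration(n); K=c['camera_matrix']
    if n=="wrist":
        M=(Tw() if T is None else T)@c['mount']; R=M[:3,:3].T; return K,R,-R@M[:3,3]
    return K,c['R'],c['t']
def onplane(C,uv,z):
    K,R,t=C; d=(R.T@np.linalg.inv(K)@np.c_[np.atleast_2d(uv),np.ones(len(np.atleast_2d(uv)))].T).T; o=-R.T@t
    return o+d*((z-o[2])/d[:,2])[:,None]
def proj(C,X):
    K,R,t=C; p=(K@(R@np.atleast_2d(X).T+t[:,None])).T; return p[:,:2]/p[:,2:]
E
python3 - <<'E'
from h import *
a=cv2.imread("pics/scene1.png"); b=cv2.imread("pics/side1.png")
f=lambda i,x,y,w,h:cv2.resize(i[y:y+h,x:x+w],(400,400*h//w),interpolation=cv2.INTER_CUBIC)
t=np.hstack([f(a,350,290,100,75),f(b,300,265,100,75)]); u=np.hstack([f(a,212,140,120,90),f(b,284,175,120,90)])
cv2.imwrite("pics/crop1.png",np.vstack([t,u]))
S=cam("scene");D=cam("side")
def tri(p,q):
    P=lambda C:C[0]@np.c_[C[1],C[2]]
    X=cv2.triangulatePoints(P(S),P(D),np.array(p,float).reshape(2,1),np.array(q,float).reshape(2,1)); return (X[:3]/X[3]).ravel().round(4)
def blob(im,x,y,w,h):
    hs=cv2.cvtColor(im,cv2.COLOR_BGR2HSV)[y:y+h,x:x+w]; m=cv2.inRange(hs,(100,120,60),(130,255,255)); yy,xx=np.nonzero(m); return xx.mean()+x,yy.mean()+y,len(xx)
p=blob(a,370,290,60,70);q=blob(b,325,270,50,40);print(p,q,"bar",tri(p[:2],q[:2]))
print("head",tri((274,177),(343,203)),onplane(S,[(274,177)],.036),onplane(D,[(343,203)],.036))
print("orange",onplane(S,[(351,231)],.085), "green",onplane(S,[(320,361)],.085))
E
```

```text
(np.float64(401.553738317757), np.float64(323.42289719626166), 428) (np.float64(347.6940133037694), np.float64(290.4013303769401), 451) bar [ 0.5246 -0.3576  0.0828]
head [0.5193 0.0592 0.0282] [[0.516402   0.05209427 0.036     ]] [[0.51860422 0.0437642  0.036     ]]
orange [[ 0.55056394 -0.16914906  0.085     ]] green [[ 0.38945592 -0.3572365   0.085     ]]
```

View pics/crop1.png

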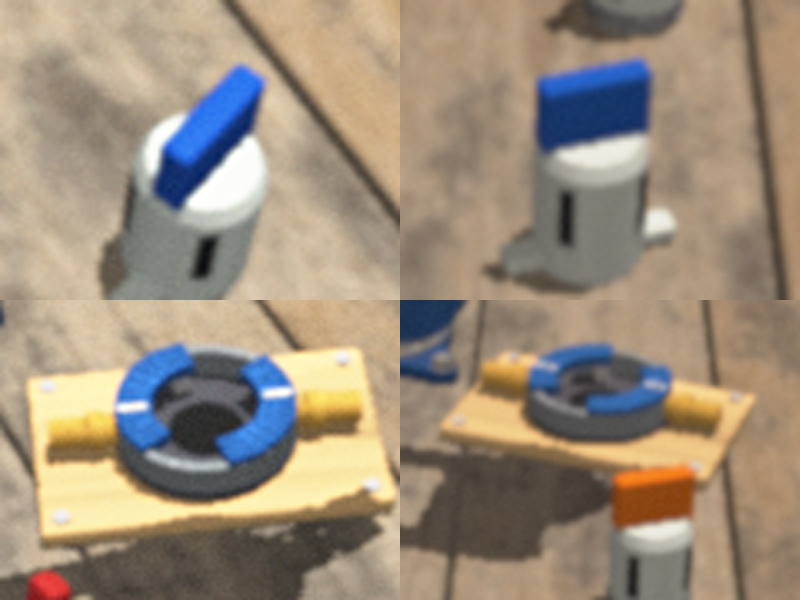

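The crop confirms it: blue bar on an aluminium bowl with two lugs. The head's notches, white marks and stubs are also visible. Next is a wrist view for precision on the head.

```bash
python3 - <<'E'
from h import *
np.save("T1.npy",Tw()); i=camera("wrist"); cv2.imwrite("pics/w1.png",i)
E
```

```text
(no output)
```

View pics/w1.png

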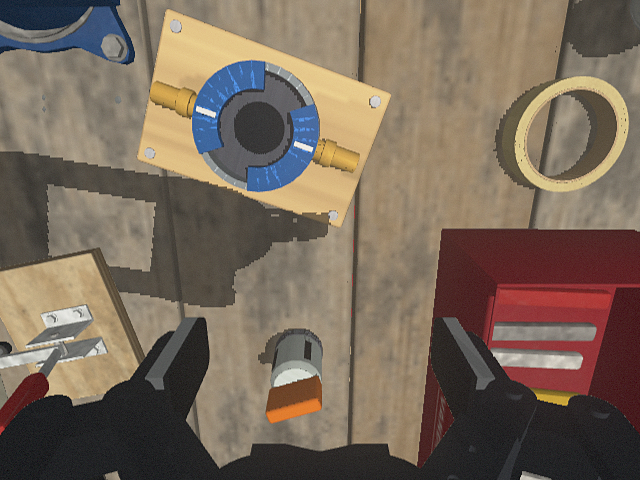

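The wrist picture shows the head centred near (255,127), with marks at (206,113) and (303,147), stubs at (172,97) and (338,155), and notches at (290,80) and (222,172). Now I'll measure the head by circle fit and the bowl bar.

```bash
python3 - <<'E'
from h import *
from scipy.optimize import least_squares
i=cv2.imread("pics/w1.png"); C=cam("wrist",np.load("T1.npy"))
hs=cv2.cvtColor(i,cv2.COLOR_BGR2HSV); m=cv2.inRange(hs,(100,120,60),(130,255,255)); m[:40]=0; m[210:]=0;m[:,:170]=0;m[:,340:]=0
yy,xx=np.nonzero(m); P=onplane(C,np.c_[xx,yy],.04)[:,:2]
c=np.array([.51,.05])
# outer edge: max radius by angle bin
for _ in range(5):
    d=P-c; r=np.hypot(*d.T); a=np.degrees(np.arctan2(d[:,1],d[:,0])); b=(a//4).astype(int)
    E=np.array([P[b==k][r[b==k].argmax()] for k in np.unique(b) if (b==k).sum()>12])
    s=least_squares(lambda v:np.hypot(E[:,0]-v[0],E[:,1]-v[1])-v[2],[*c,.05],loss='soft_l1',f_scale=.001); c=s.x[:2]
print("outer",s.x,np.std(s.fun),len(E))
h=np.histogram(a,bins=np.arange(-180,181,5)); print([(int(x),int(n)) for n,x in zip(*h)])
w=cv2.inRange(hs,(0,0,200),(180,60,255)); n,l,st,ce=cv2.connectedComponentsWithStats(w)
for k in range(1,n):
    if st[k,4]>20 and 150<ce[k,0]<350 and ce[k,1]<210: print("white",ce[k],st[k,4],onplane(C,[ce[k]],.04)[0])
for z,p in((.024,[(172,97),(338,155)]),(.04,[(206,113),(303,147)])):
    q=onplane(C,p,z); print(q, np.degrees(np.arctan2(*(q[1]-q[0])[1::-1])),q.mean(0))
# board screws, z~.012
q=onplane(C,[(176,26),(375,102),(150,153),(333,216)],.013);print(q,q.mean(0))
for A,B in((0,1),(2,3)): print(np.degrees(np.arctan2(*(q[B]-q[A])[1::-1])))
# bar in scene/side: fit pose of box to masks
E
```

```text
outer [0.52062893 0.06725138 0.05142587] 0.00021677355945355097 64
[(-180, 130), (-175, 116), (-170, 116), (-165, 114), (-160, 85), (-155, 4), (-150, 0), (-145, 0), (-140, 0), (-135, 0), (-130, 0), (-125, 0), (-120, 0), (-115, 0), (-110, 0), (-105, 49), (-100, 103), (-95, 100), (-90, 103), (-85, 100), (-80, 100), (-75, 99), (-70, 98), (-65, 105), (-60, 101), (-55, 100), (-50, 105), (-45, 102), (-40, 104), (-35, 107), (-30, 107), (-25, 58), (-20, 35), (-15, 112), (-10, 114), (-5, 107), (0, 118), (5, 117), (10, 116), (15, 116), (20, 86), (25, 1), (30, 0), (35, 0), (40, 0), (45, 0), (50, 0), (55, 0), (60, 0), (65, 0), (70, 3), (75, 77), (80, 127), (85, 129), (90, 127), (95, 126), (100, 129), (105, 128), (110, 121), (115, 133), (120, 125), (125, 129), (130, 124), (135, 126), (140, 123), (145, 126), (150, 126), (155, 79), (160, 40), (165, 123), (170, 121), (175, 110)]
white [205.3592233 111.2038835] 103 [0.48115627 0.08106748 0.04      ]
white [303.17708333 146.23958333] 96 [0.56004498 0.05344242 0.04      ]
[[0.44970787 0.09227576 0.024     ]
 [0.58984502 0.0445416  0.024     ]] -18.810104229693266 [0.51977644 0.06840868 0.024     ]
[[0.48154792 0.07968482 0.04      ]
 [0.55988961 0.05282438 0.04      ]] -18.924926119825773 [0.52071876 0.0662546  0.04      ]
[[ 0.45565435  0.14731814  0.013     ]
 [ 0.62175457  0.08859446  0.013     ]
 [ 0.42013469  0.04495703  0.013     ]
 [ 0.58646844 -0.01376946  0.013     ]] [0.52100301 0.06677504 0.013     ]
-19.47072576816974
-19.44630110277445
```

```bash
python3 - <<'E'
from h import *
X=[(.5207,.067,.04),(.5207-.085*.943,.067+.085*.333,.03),(.5207+.085*.943,.067-.085*.333,.03)]
for n in("scene","side"): print(n,proj(cam(n),X).round(1).tolist())
print(proj(cam("wrist",np.load("T1.npy")),[(.5193,.0592,.0282)]))
# bar pose fit: silhouettes of box in scene+side
from scipy.optimize import minimize
def mask(n,x,y,w,h):
    im=cv2.imread(f"pics/{n}1.png"); hs=cv2.cvtColor(im,cv2.COLOR_BGR2HSV); m=cv2.inRange(hs,(100,100,40),(130,255,255)); o=np.zeros_like(m);o[y:y+h,x:x+w]=m[y:y+h,x:x+w]; return o
M={"scene":mask("scene",370,290,60,70),"side":mask("side",325,270,50,40)}
def sil(n,v):
    x,y,t=v[:3]; c,s=np.cos(t),np.sin(t)
    B=[(x+a*c-b*s,y+a*s+b*c,z) for a in(-.025,.025) for b in(-.007,.007) for z in(.066,.098)]
    p=proj(cam(n),B); k=cv2.convexHull((p*16).round().astype(np.int32)); o=np.zeros((480,640),np.uint8); cv2.fillConvexPoly(o,k,255,lineType=cv2.LINE_AA,shift=4); return o
def cost(v,ns=("scene","side")): return sum(np.abs(sil(n,v).astype(float)-M[n]).sum()/255 for n in ns)
for ns in(("scene","side"),("scene",),("side",)):
    r=min((minimize(cost,[.525,-.358,t],args=(ns,),method="Nelder-Mead",options=dict(initial_simplex=np.array([.525,-.358,t])+np.r_[np.zeros((1,3)),np.diag([.008,.008,.15])])) for t in np.radians([0,15,30])),key=lambda r:r.fun); print(ns,r.x,np.degrees(r.x[2]),r.fun)
E
```

```text
scene [[272.5, 169.9], [228.0, 178.2], [316.8, 169.5]]
side [[343.9, 197.0], [311.1, 194.6], [377.8, 206.9]]
[[256.08972373 138.05474423]]
('scene', 'side') [ 0.52620911 -0.35661115  0.52095473] 29.848507569429604 329.32941176470587
('scene',) [ 0.52640304 -0.35649719  0.51973743] 29.778761003757193 146.2941176470588
('side',) [ 0.52519246 -0.35668563  0.7794797 ] 44.66089711271809 157.72156862745098
```

The head is at (0.5207, 0.067), angle −19.4°. The bowl is at about (0.526, −0.357) with its bar at about 30°. I'm moving to view the bowl closely.

Emit:
arm_command(
  dp=[
    [-0.2,-0.05,0],
    [-0.4,-0.1,0],
    [-0.6,-0.15,0],
    [-0.8,-0.2,0],
    [-0.8,-0.2,0],
  ],
  turn=[
    [0,0,0.3],
    [0,0,0.6],
    [0,0,0.9],
    [0,0,1],
    [0,0,1],
  ],
  jaw=[1,1,1,1,1],
)

```text
time_s: 0.78
eef_pos: [0.524, -0.2032, 0.231]
eef_rot: [0.0, 0.867, 0.498, -0.0]
wrist_force: [0.1, 1.1, 0.2]
opening: 0.998
grasp_force: 0.0
```

```bash
cat >> h.py <<'E'
def go(x,y,z,yaw):
    "goal pose (tool down, tool y at world angle yaw deg) as dp, turn of the next call"
    T=Tw(); a=np.radians(yaw); G=np.array([[-np.sin(a),np.cos(a),0],[np.cos(a),np.sin(a),0],[0,0,-1]]).T
    dp=T[:3,:3].T@(np.array([x,y,z])-T[:3,3])/.25
    # TCP pose now and the command
    r=Rot.from_matrix(T[:3,:3].T@G).as_rotvec()/np.radians(30)
    o=get_obs(); print("t",round(o['time_s'],2),"pos",T[:3,3].round(4),"yaw",np.degrees(np.arctan2(T[1,1],T[0,1])).round(2),"dp",dp.round(3),"turn",r.round(3),"q",o['q'].round(2),"F",o['wrist_force'].round(1),"open",round(o['opening'],3),"grip",round(o['grasp_force'],1))
E
python3 -c "
from h import *
go(.474,-.387,.23,-60)"
```

```text
t 0.78 pos [ 0.524  -0.2032  0.231 ] yaw -30.29 dp [-0.736  0.198  0.004] turn [-0.     0.001  0.99 ] q [-0.58  0.15  1.64 -0.    1.35 -0.05] F [0.1 1.1 0.2] open 0.998 grip 0.0
```

Emit:
arm_command(
  dp=[
    [-0.2,0.05,0],
    [-0.4,0.1,0],
    [-0.6,0.15,0],
    [-0.74,0.2,0],
    [-0.74,0.2,0],
  ],
  turn=[
    [0,0,0.3],
    [0,0,0.6],
    [0,0,0.9],
    [0,0,1],
    [0,0,1],
  ],
  jaw=[1,1,1,1,1],
)

```text
time_s: 1.4
eef_pos: [0.4753, -0.3866, 0.2308]
eef_rot: [-0.0, 0.966, 0.258, -0.0]
wrist_force: [0.5, -0.1, -0.5]
opening: 0.999
grasp_force: 0.0
```

```bash
python3 - <<'E'
from h import *
from scipy.optimize import minimize
go(.474,-.387,.23,-60)
T=Tw(); np.save("T2.npy",T); i=camera("wrist"); cv2.imwrite("pics/w2.png",i); C=cam("wrist",T)
c=proj(C,[(.526,-.357,.082)])[0]; print(c)
hs=cv2.cvtColor(i,cv2.COLOR_BGR2HSV); m=cv2.inRange(hs,(100,100,40),(130,255,255))
n,l,st,ce=cv2.connectedComponentsWithStats(m); k=min((k for k in range(1,n) if st[k,4]>200),key=lambda k:np.hypot(*(ce[k]-c))); print(ce[k],st[k]); M=((l==k)*255).astype(float)
def sil(v):
    x,y,t=v; c,s=np.cos(t),np.sin(t)
    p=proj(C,[(x+a*c-b*s,y+a*s+b*c,z) for a in(-.025,.025) for b in(-.007,.007) for z in(.066,.098)]); o=np.zeros((480,640),np.uint8); cv2.fillConvexPoly(o,cv2.convexHull((p*16).round().astype(np.int32)),255,lineType=cv2.LINE_AA,shift=4); return o
cost=lambda v:np.abs(sil(v)-M).sum()/255
x0=np.array([.526,-.357,.52]); r=minimize(cost,x0,method="Nelder-Mead",options=dict(initial_simplex=x0+np.r_[np.zeros((1,3)),np.diag([.008,.008,.15])])); print(r.x,np.degrees(r.x[2]),r.fun)
cv2.drawContours(i,cv2.findContours(sil(r.x),0,2)[0],-1,(0,255,255),1); cv2.imwrite("pics/w2o.png",i)
E
```

```text
t 1.4 pos [ 0.4753 -0.3866  0.2308] yaw -60.13 dp [-0.005 -0.001  0.003] turn [-0.001  0.    -0.004] q [-0.88  0.26  1.51  0.    1.37  0.17] F [ 0.5 -0.1 -0.5] open 0.999 grip 0.0
[319.93629556 142.84671267]
[318.57804704 143.75481112] [ 304  108   30   74 1403]
[ 0.52475439 -0.3565536   0.35523601] 20.353524018674797 244.1607843137255
```

View pics/w2o.png

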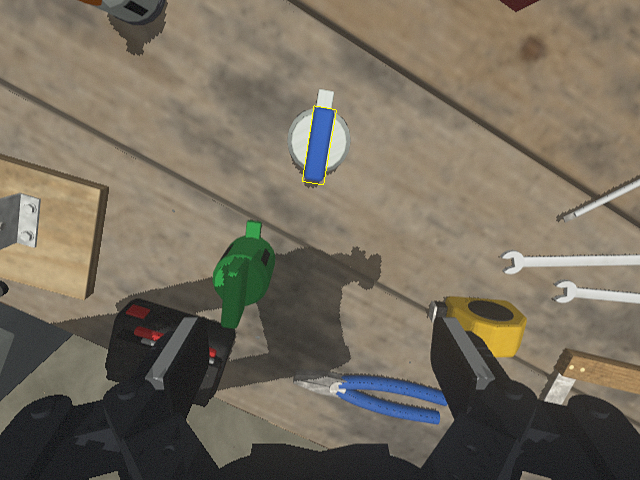

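The picture shows the bar at (318,145), pointing slightly right of image-up. The overlay fits, giving bowl (0.5248, −0.3566) with the bar at 20.4°. Moving in, then down.

Emit:
arm_command(
  dp=[
    [0.12,0,0],
    [0.23,-0.005,0],
    [0.23,-0.005,0.1],
    [0.23,-0.005,0.3],
    [0.23,-0.005,0.4],
  ],
  turn=[
    [0,0,0.15],
    [0,0,0.315],
    [0,0,0.315],
    [0,0,0.315],
    [0,0,0.315],
  ],
  jaw=[1,1,1,1,1],
)

```text
time_s: 2.08
eef_pos: [0.5247, -0.3516, 0.1283]
eef_rot: [-0.002, 0.984, 0.18, -0.001]
wrist_force: [-0.6, -0.7, -0.2]
opening: 0.998
grasp_force: 0.0
```

```bash
python3 -c "
from h import *
go(.5248,-.3566,.070,-69.65)"
```

```text
t 2.08 pos [ 0.5247 -0.3516  0.1283] yaw -69.26 dp [-0.006  0.02   0.233] turn [-0.008  0.003  0.013] q [-0.78  0.41  1.54  0.    1.2   0.43] F [-0.6 -0.7 -0.2] open 0.998 grip 0.0
```

Emit:
arm_command(
  dp=[
    [0,0,0.1],
    [0,0,0.15],
    [0,0,0.2],
    [0,0,0.2],
  ],
  turn=[
    [0,0,0],
    [0,0,0],
    [0,0,0],
    [0,0,0],
  ],
  jaw=[1,1,1,1],
)

```text
time_s: 2.58
eef_pos: [0.5249, -0.3546, 0.0808]
eef_rot: [-0.001, 0.984, 0.179, -0.0]
wrist_force: [-0.9, -1.3, -0.9]
opening: 0.997
grasp_force: 0.0
```

```bash
python3 -c "
from h import *
go(.5248,-.3566,.070,-69.65)"
```

```text
t 2.58 pos [ 0.5249 -0.3546  0.0808] yaw -69.42 dp [-0.003  0.007  0.043] turn [-0.002  0.001  0.008] q [-0.78  0.47  1.56  0.    1.11  0.43] F [-0.9 -1.3 -0.9] open 0.997 grip 0.0
```

Emit:
arm_command(
  dp=[
    [0,0,0.04],
    [0,0,0.043],
    [0,0,0.043],
    [0,0,0.043],
    [0,0,0.043],
  ],
  turn=[
    [0,0,0],
    [0,0,0],
    [0,0,0],
    [0,0,0],
    [0,0,0],
  ],
  jaw=[1,0.6,0.3,0,0],
)

```text
time_s: 3.2
eef_pos: [0.5251, -0.3556, 0.0709]
eef_rot: [0.0, 0.984, 0.178, 0.0]
wrist_force: [-2.3, 5.2, -1.0]
opening: 0.151
grasp_force: 62.0
```

Emit:
arm_command(
  dp=[
    [0,0,0],
    [0,0,0],
    [0,0,0],
  ],
  turn=[
    [0,0,0],
    [0,0,0],
    [0,0,0],
  ],
  jaw=[0,0,0],
)

```text
time_s: 3.58
eef_pos: [0.5251, -0.3556, 0.0709]
eef_rot: [0.0, 0.984, 0.178, 0.0]
wrist_force: [-0.3, 0.4, 2.5]
opening: 0.153
grasp_force: 61.7
```

```bash
python3 -c "
from h import *
go(.5248,-.3566,.070,-69.65)"
```

```text
t 3.58 pos [ 0.5251 -0.3556  0.0709] yaw -69.45 dp [-0.003  0.003  0.003] turn [ 0.001 -0.     0.007] q [-0.78  0.49  1.56 -0.    1.1   0.43] F [-0.3  0.4  2.5] open 0.153 grip 61.7
```

Gripped (opening 0.153 × 85 = 13 mm, 62 N). Lifting.

Emit:
arm_command(
  dp=[
    [0,0,-0.1],
    [0,0,-0.25],
    [0,0,-0.4],
    [0,0,-0.55],
    [0,0,-0.64],
  ],
  turn=[
    [0,0,0],
    [0,0,0],
    [0,0,0],
    [0,0,0],
    [0,0,0],
  ],
  jaw=[0,0,0,0,0],
)

```text
time_s: 4.2
eef_pos: [0.5252, -0.3555, 0.2323]
eef_rot: [0.001, 0.984, 0.178, 0.0]
wrist_force: [-0.1, 0.3, -3.2]
opening: 0.151
grasp_force: 61.3
```

```bash
python3 -c "
from h import *
go(.5207,.067,.230,-39.4)"
```

```text
t 4.2 pos [ 0.5252 -0.3555  0.2323] yaw -69.45 dp [ 0.576 -1.589  0.007] turn [ 3.000e-03 -1.000e-03 -1.002e+00] q [-0.78  0.31  1.45  0.    1.38  0.43] F [-0.1  0.3 -3.2] open 0.151 grip 61.3
```

Emit:
arm_command(
  dp=[
    [0.05,-0.14,0],
    [0.11,-0.3,0],
    [0.18,-0.48,0],
    [0.24,-0.66,0],
    [0.29,-0.8,0],
  ],
  turn=[
    [0,0,-0.1],
    [0,0,-0.2],
    [0,0,-0.3],
    [0,0,-0.4],
    [0,0,-0.5],
  ],
  jaw=[0,0,0,0,0],
)

```text
time_s: 4.82
eef_pos: [0.5219, -0.1404, 0.2298]
eef_rot: [-0.001, 0.952, 0.306, -0.0]
wrist_force: [-0.7, 0.1, -2.1]
opening: 0.154
grasp_force: 61.2
```

```bash
python3 -c "
from h import *
go(.5207,.067,.230,-39.4)"
```

```text
t 4.83 pos [ 0.5219 -0.1404  0.2298] yaw -54.31 dp [ 0.48  -0.677  0.   ] turn [-0.003  0.    -0.497] q [-0.48  0.11  1.69  0.    1.34  0.47] F [-0.7  0.1 -2.1] open 0.154 grip 61.2
```

Emit:
arm_command(
  dp=[
    [0.13,-0.18,0],
    [0.26,-0.37,0],
    [0.39,-0.56,0],
    [0.48,-0.68,0],
    [0.48,-0.68,0],
  ],
  turn=[
    [0,0,-0.1],
    [0,0,-0.2],
    [0,0,-0.35],
    [0,0,-0.5],
    [0,0,-0.5],
  ],
  jaw=[0,0,0,0,0],
)

```text
time_s: 5.45
eef_pos: [0.5206, 0.0681, 0.2299]
eef_rot: [-0.001, 0.903, 0.429, -0.0]
wrist_force: [-0.5, -1.2, -2.0]
opening: 0.153
grasp_force: 61.1
```

Emit:
arm_command(
  dp=[
    [0,0,0],
    [0,0,0],
    [0,0,0],
  ],
  turn=[
    [0,0,0],
    [0,0,0],
    [0,0,0],
  ],
  jaw=[0,0,0],
)

```text
time_s: 5.82
eef_pos: [0.5215, 0.0644, 0.2304]
eef_rot: [-0.0, 0.905, 0.426, -0.0]
wrist_force: [-0.3, 0.8, -2.5]
opening: 0.153
grasp_force: 61.1
```

```bash
python3 - <<'E'
from h import *
go(.5207,.067,.230,-39.4)
T=Tw(); np.save("T3.npy",T); i=camera("wrist"); cv2.imwrite("pics/w3.png",i); C=cam("wrist",T)
print(proj(C,[(.5207,.067,.04)]))
cv2.imwrite("pics/s3.png",camera("scene"))
E
```

```text
t 5.83 pos [0.5215 0.0644 0.2304] yaw -39.56 dp [ 0.006 -0.009  0.002] turn [-0.     0.    -0.005] q [-0.1   0.07  1.73 -0.    1.34  0.59] F [-0.3  0.8 -2.5] open 0.153 grip 61.1
[[317.78828347 206.41746513]]
```

View pics/w3.png

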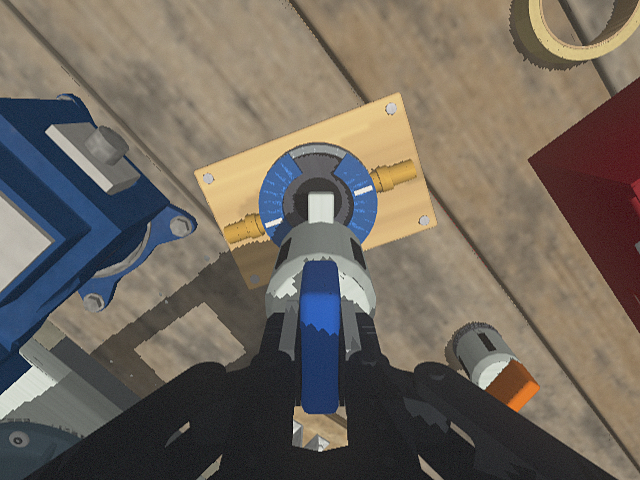

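The picture shows the bowl held straight over the head. The rim centre (318,206) matches my prediction, the far lug is at (319,207) and the notch at (319,160), so they line up. Fine xy correction, then descend.

Emit:
arm_command(
  dp=[
    [0.006,-0.009,0.1],
    [0.006,-0.009,0.25],
    [0.006,-0.009,0.4],
    [0.006,-0.009,0.46],
    [0.006,-0.009,0.46],
  ],
  turn=[
    [0,0,0],
    [0,0,0],
    [0,0,0],
    [0,0,0],
    [0,0,0],
  ],
  jaw=[0,0,0,0,0],
)

```text
time_s: 6.55
eef_pos: [0.5202, 0.0679, 0.115]
eef_rot: [-0.0, 0.904, 0.427, -0.001]
wrist_force: [0.2, 0.0, -1.0]
opening: 0.15
grasp_force: 61.2
```

Emit:
arm_command(
  dp=[
    [0,0,0],
    [0,0,0],
    [0,0,0],
  ],
  turn=[
    [0,0,0],
    [0,0,0],
    [0,0,0],
  ],
  jaw=[0,0,0],
)

```text
time_s: 6.92
eef_pos: [0.5213, 0.068, 0.1165]
eef_rot: [0.0, 0.904, 0.427, 0.001]
wrist_force: [0.2, 0.1, -3.1]
opening: 0.151
grasp_force: 61.2
```

```bash
python3 - <<'E'
from h import *
go(.5207,.067,.090,-39.4)
T=Tw(); i=camera("wrist"); j=camera("side"); 
f=lambda i,x,y,w,h:cv2.resize(i[y:y+h,x:x+w],(400,400*h//w),interpolation=cv2.INTER_CUBIC)
cv2.imwrite("pics/w4.png",np.hstack([f(i,200,160,240,240),f(j,284,120,120,120)]))
E
```

```text
t 6.92 pos [0.5213 0.068  0.1165] yaw -39.44 dp [-0.005  0.     0.106] turn [ 0.003 -0.002 -0.001] q [-0.1   0.21  1.83 -0.    1.1   0.59] F [ 0.2  0.1 -3.1] open 0.151 grip 61.2
```

View pics/w4.png

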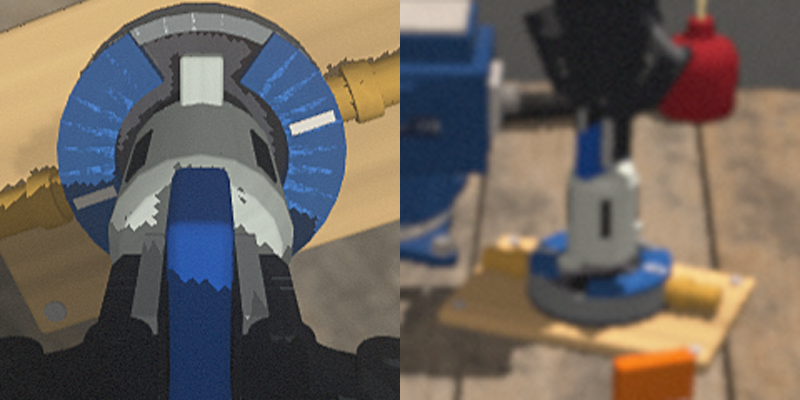

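The crop shows the far lug at crop (201,80), centred in the notch (about 162 to 246). Descending gently.

Emit:
arm_command(
  dp=[
    [-0.003,0,0.03],
    [-0.003,0,0.06],
    [-0.003,0,0.08],
    [-0.003,0,0.1],
    [-0.003,0,0.106],
  ],
  turn=[
    [0,0,0],
    [0,0,0],
    [0,0,0],
    [0,0,0],
    [0,0,0],
  ],
  jaw=[0,0,0,0,0],
)

```text
time_s: 7.65
eef_pos: [0.52, 0.0674, 0.0888]
eef_rot: [-0.0, 0.904, 0.427, -0.0]
wrist_force: [-2.5, -0.4, 5.8]
opening: 0.149
grasp_force: 62.2
```

```bash
python3 -c "
from h import *
go(.5207,.067,.090,-39.4)"
```

```text
t 7.65 pos [0.52   0.0674 0.0888] yaw -39.45 dp [ 0.     0.003 -0.005] turn [-0.001  0.001 -0.002] q [-0.1   0.25  1.84 -0.    1.05  0.59] F [-2.5 -0.4  5.8] open 0.149 grip 62.2
```

It's seated on the floor with light contact. Turning clockwise in stages.

Emit:
arm_command(
  dp=[
    [0,0,-0.004],
    [0,0,-0.004],
    [0,0,-0.004],
    [0,0,-0.004],
    [0,0,-0.004],
  ],
  turn=[
    [0,0,0.15],
    [0,0,0.35],
    [0,0,0.55],
    [0,0,0.75],
    [0,0,0.95],
  ],
  jaw=[0,0,0,0,0],
)

```text
time_s: 8.28
eef_pos: [0.5204, 0.0675, 0.0902]
eef_rot: [0.0, 0.982, 0.19, 0.0]
wrist_force: [-0.7, -0.6, -1.7]
opening: 0.151
grasp_force: 61.2
```

```bash
python3 -c "
from h import *
go(.5205,.067,.0893,-109.4)"
```

```text
t 8.28 pos [0.5204 0.0675 0.0902] yaw -68.15 dp [-0.     0.002  0.003] turn [ 0.000e+00 -1.000e-03  1.375e+00] q [-0.1   0.25  1.84  0.    1.05  1.09] F [-0.7 -0.6 -1.7] open 0.151 grip 61.2
```

Emit:
arm_command(
  dp=[
    [0,0,0],
    [0,0,0],
    [0,0,0],
    [0,0,0],
    [0,0,0],
  ],
  turn=[
    [0,0,0.2],
    [0,0,0.4],
    [0,0,0.6],
    [0,0,0.8],
    [0,0,1],
  ],
  jaw=[0,0,0,0,0],
)

```text
time_s: 8.9
eef_pos: [0.5204, 0.0675, 0.0902]
eef_rot: [-0.0, 0.997, -0.071, 0.0]
wrist_force: [-0.2, -0.2, -2.0]
opening: 0.149
grasp_force: 61.2
```

```bash
python3 -c "
from h import *
go(.5205,.067,.0893,-109.4); print(get_obs()['torque'])"
```

```text
t 8.9 pos [0.5204 0.0675 0.0902] yaw -98.15 dp [0.001 0.002 0.003] turn [-0.    -0.001  0.375] q [-0.1   0.25  1.84  0.    1.05  1.62] F [-0.2 -0.2 -2. ] open 0.149 grip 61.2
[ 0.01170236 -0.01716952  0.00308286]
```

Emit:
arm_command(
  dp=[
    [0,0,0],
    [0,0,0],
    [0,0,0],
    [0,0,0],
  ],
  turn=[
    [0,0,0.15],
    [0,0,0.3],
    [0,0,0.42],
    [0,0,0.44],
  ],
  jaw=[0,0,0,0],
)

```text
time_s: 9.4
eef_pos: [0.5204, 0.0674, 0.0902]
eef_rot: [-0.0, 0.983, -0.183, 0.0]
wrist_force: [0.2, 0.3, -1.4]
opening: 0.153
grasp_force: 61.2
```

```bash
python3 -c "
from h import *
go(.5205,.067,.0893,-109.4); print(get_obs()['torque'])"
```

```text
t 9.4 pos [0.5204 0.0674 0.0902] yaw -111.15 dp [0.001 0.001 0.003] turn [-0.    -0.001 -0.058] q [-0.1   0.25  1.84 -0.    1.05  1.84] F [ 0.2  0.3 -1.4] open 0.153 grip 61.2
[-0.06791705  0.02935058  0.03374131]
```

Emit:
arm_command(
  dp=[
    [0,0,0],
    [0,0,0],
    [0,0,0],
  ],
  turn=[
    [0,0,0.04],
    [0,0,0.06],
    [0,0,0.06],
  ],
  jaw=[0,0,0],
)

```text
time_s: 9.78
eef_pos: [0.5202, 0.0675, 0.09]
eef_rot: [-0.0, 0.98, -0.199, 0.0]
wrist_force: [-0.1, -0.2, -2.1]
opening: 0.153
grasp_force: 61.2
```

```bash
python3 -c "
from h import *
go(.5205,.067,.0893,-109.4); print(get_obs()['torque'])"
```

```text
t 9.78 pos [0.5202 0.0675 0.09  ] yaw -112.94 dp [0.002 0.001 0.003] turn [-0.    -0.    -0.118] q [-0.1   0.25  1.84  0.    1.05  1.87] F [-0.1 -0.2 -2.1] open 0.153 grip 61.2
[ 0.01390285  0.03799061 -0.02517208]
```

Emit:
arm_command(
  dp=[
    [0,0,0],
    [0,0,0],
    [0,0,0],
  ],
  turn=[
    [0,0,0.03],
    [0,0,0.05],
    [0,0,0.05],
  ],
  jaw=[0,0,0],
)

```text
time_s: 10.15
eef_pos: [0.5203, 0.0676, 0.0901]
eef_rot: [-0.0, 0.977, -0.212, 0.0]
wrist_force: [1.9, 0.9, -2.9]
opening: 0.151
grasp_force: 61.2
```

```bash
python3 -c "
from h import *
go(.5205,.067,.0893,-109.4); print(get_obs()['torque'])"
```

```text
t 10.15 pos [0.5203 0.0676 0.0901] yaw -114.45 dp [0.002 0.002 0.003] turn [-0.001 -0.    -0.168] q [-0.1   0.25  1.84  0.    1.05  1.9 ] F [ 1.9  0.9 -2.9] open 0.151 grip 61.2
[ 0.26684028 -0.18663371  0.05297009]
```

The stop is felt: a moment of 0.27 N·m builds up at about 5° beyond. I'll ease back slightly toward the marks, set the bowl on the floor and release.

Emit:
arm_command(
  dp=[
    [0,0,0.002],
    [0,0,0.004],
    [0,0,0.004],
    [0,0,0.004],
  ],
  turn=[
    [0,0,-0.05],
    [0,0,-0.08],
    [0,0,-0.08],
    [0,0,-0.08],
  ],
  jaw=[0,0,0,0],
)

```text
time_s: 10.65
eef_pos: [0.5202, 0.0674, 0.089]
eef_rot: [0.0, 0.982, -0.191, -0.0]
wrist_force: [0.9, 1.0, -1.3]
opening: 0.152
grasp_force: 61.2
```

Emit:
arm_command(
  dp=[
    [0,0,0],
    [0,0,0],
    [0,0,0],
    [0,0,0],
    [0,0,0],
  ],
  turn=[
    [0,0,0],
    [0,0,0],
    [0,0,0],
    [0,0,0],
    [0,0,0],
  ],
  jaw=[0.2,0.3,0.5,0.7,0.8],
)

```text
time_s: 11.28
eef_pos: [0.5203, 0.0674, 0.0891]
eef_rot: [-0.0, 0.982, -0.191, 0.0]
wrist_force: [-0.4, -0.6, 0.1]
opening: 0.8
grasp_force: 0.0
```

Emit:
arm_command(
  dp=[
    [0,0,-0.05],
    [0,0,-0.2],
    [0,0,-0.4],
    [0,0,-0.55],
    [0,0,-0.55],
  ],
  turn=[
    [0,0,0],
    [0,0,0],
    [0,0,0],
    [0,0,0],
    [0,0,0],
  ],
  jaw=[0.8,0.8,0.8,0.8,0.8],
)

```text
time_s: 11.9
eef_pos: [0.5226, 0.0673, 0.2313]
eef_rot: [-0.0, 0.982, -0.191, 0.004]
wrist_force: [0.0, 0.1, -0.3]
opening: 0.798
grasp_force: 0.0
```

```bash
python3 - <<'E'
from h import *
go(.5205,.067,.0893,-109.4)
i=camera("wrist"); j=camera("side"); k=camera("scene")
f=lambda i,x,y,w,h:cv2.resize(i[y:y+h,x:x+w],(400,400*h//w),interpolation=cv2.INTER_CUBIC)
cv2.imwrite("pics/end.png",np.vstack([np.hstack([f(i,0,0,640,480),f(j,284,140,160,120)]),np.hstack([f(k,200,110,200,150),f(i,210,100,200,150)])]))
E
```

```text
t 11.9 pos [0.5226 0.0673 0.2313] yaw -112.04 dp [-0.012  0.006  0.568] turn [-0.004 -0.016 -0.088] q [-0.1   0.07  1.73 -0.    1.33  1.86] F [ 0.   0.1 -0.3] open 0.798 grip 0.0
```

View pics/end.png

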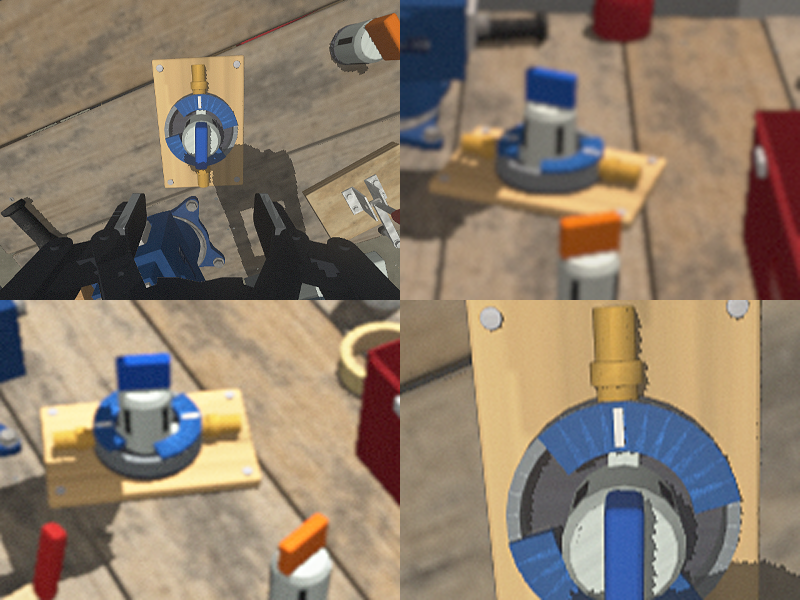

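The final picture shows the bowl seated. The lug lies under the rim at the white mark (crop (622,455)), the bar is in line with the stubs, and the orange bowl is standing. The gripper is clear and open, so I'm handing in.

```bash
python3 -c "
from bench import *
print(hand_in())"
```

```text
the job is handed in; nothing more can be done
None
```

The blue-bar bowl is in the filter head, turned clockwise to the stop and eased back about 2° so the bar lies within about 3° of the pipe stubs, then released; the orange and green bowls were not touched, and the job was handed in at about 12 s.

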